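Cap the bare terminal of a power capacitor before it goes on the shelf

ROBOT

A 6-joint arm with a two-finger parallel gripper is mounted at the origin on the work surface. World frame = base frame: x ahead of the robot, y to its left, z up, the work surface at z = 0. Lengths are in mm, angles in rad, forces in N, time in s.
With the tool pointing down it reaches from about 275 to 1000 mm from the base axis. Payload 8.4 kg.
Tool frame: the origin (TCP) lies at the very end of the fingers, on their centre line; the grasp point (between the pads) lies 19 mm behind it; z points along the fingers, y is the line along which they close (so a half turn about z gives the same grasp; the last joint's range is limited). The gripper opens to 85 mm and grips with 20 to 120 N. Pads are 22 mm wide; open, the fingers measure 114 mm over their backs; the gripper's body (76 mm by 85 mm) begins 54 mm behind the grasp point. The pads swing forward as they close: fully open they stand 13 mm farther back than shut.
Start: joints at [-0.002, 0.353, 1.633, -0, 1.155, -0.002], TCP at [625.002, -0, 231.281] pointing down, gripper open.
Joint ranges: [-2.63, 2.63], [-0.92, 2.1], [0.06, 2.66], [-1.3, 4.44], [0, 2.69], [-3.02, 3.02]. Speed limits (rad/s): [2.22, 2.22, 2.79, 3.14, 3.14, 3.14].

INTERFACE

Orientations are given as [roll, pitch, yaw] about the fixed x, y, z axes, in that order (R = Rz(yaw) Ry(pitch) Rx(roll)).
In Python, from rig import sensors, grab_frame, camera_params, order gives the robot as it stands. The module is installed in compiled form; this text tells all that it offers.
- The arm moves only by the tool move_arm, never from a script. Its argument "motion" is a list of rows, each a list of 7 numbers: the turn, a rotation vector about the tool's x, y, z in normalised numbers (1 is 360 degrees), then the shift along the tool's x, y, z in fractions of the full range, 1 being 0.75 m, then the finger opening in m, from 0 to 0.0854. A call has 1 to 8 rows; each row is the pose to reach, as a shift and turn from the pose commanded when the call began, along the tool's axes at that moment; what a row does not reach only later rows make up. A row lasts 1/8 s, in which the tool goes at most 62.5 mm and 10.7 degrees, less where a joint would pass 70% of its speed; a pose out of reach is approached as far as the arm can. Shift and turn numbers lie between -1 and 1, and a call with a number outside is refused. A call with a gripper value outside its range is refused whole. The fingers move at their own pace and stop on an object; "grip_force" is the grip in N (left out, the last holds). Time passes only in rows, so rows that repeat a pose let the fingers close. It gives the time, the measured TCP pose, the force, the opening and the grip force at its end, in the units of the state.
- sensors.sense(): the state, without advancing time (a new reading comes with each control period).
- grab_frame(name): name is "scene" or "side" or "wrist"; returns (picture, depth): 384x512x3 uint8, red, green, blue; 384x512 float32, mm along the optical axis (not along the pixel's ray), 0 where there is no reading.
- camera_params(name): a dict with "camera_matrix" (3x3 intrinsics, pixels), "world_from_camera" (4x4, takes a point from camera to world coordinates). Camera axes: x right, y down, z forward; pixel columns grow to the right and rows downward; lengths in mm; the calibration is good to about 2 mm. A picture is of the moment at which its call begins: read the wrist's pose just before it. camera_params takes no time and is no camera call; for the wrist camera it gives the pose at the moment of the call.
- order.sign_off(): hands the job in; it is judged then, once.
The state is a dict: "clock": time; "qpos": joint angles; "qvel": joint speeds; "joint_efforts": joint torques, N m; "eef_pos": TCP position; "tcp_rot": TCP orientation; "contact_force": force on the tool from outside, world axes, zero at the start; "wrist_torque": the same for the moment, N m; "opening": opening from 0.0 (shut) to 1.0 (fully open); "grasp_force": force on a finger pad.
Only numpy, scipy, OpenCV 4.12 (cv2) and the standard library are available. Lean on these libraries where they do the work, as an engineer would, in place of code of your own. Each camera call takes 0.05 s, during which the arm holds its last target. There are 200 camera calls.

TASK

Get the power capacitor ready for the shelf: lift the pine packing chock off its lid and drop it into the open scrap carton, then take the red cap from the rubber mat and press it straight down onto the capacitor's bare terminal until you feel it click. Do not let up at the click: keep hold of the cap, push it on down until it sits fully home on the brass collar, and finish holding it there, still pressing down firmly. Leave the other caps and the goods on the bench where they are.

Things in the scene. Friction and masses are not known exactly. Their poses are not given: they have to be found in the camera images.
- capacitor: Fixed grey steel power capacitor case, 130 (x) x 240 (y) x 120 (z) mm, with low steel feet at its two ends. Origin at the centre of its underside, y along its long side. On its lid (120 mm up) stand two brown porcelain terminals, 75 mm either side of the middle along y; one is bare, the other wears a fixed black cap whose top is 190 mm above the bench.
- chock: Pine packing chock lying on the capacitor's lid between the two terminals: a loose wooden block 36 (x) x 62 (y) x 28 (z) mm, about 35 g. Origin at the centre of its underside. Easiest taken from above across its 36 mm width (its x).
- scrap_carton: Open cardboard carton for scrap, fixed, 170 (x) x 200 (y) x 100 (z) mm outside, walls and floor 5 mm, a few thin wood and card scraps on its floor. Origin at the centre of its underside.
- mat: Fixed blue-green rubber mat on the bench, 110 (x) x 220 (y) x 4 mm thick, on which three caps stand in a row along its y, about 70 mm apart. Origin at the centre of its underside.
- red_cap: Red moulded insulating cap, loose, 36 mm diameter, 36 mm tall, about 28 g, standing mouth down on the mat. Origin at the centre of its open mouth (underside), z up to its closed crown. Its mouth is a lip 3 mm thick with a 17 mm bore, widening inside to 25 mm bore, 29 mm deep in all. Can be gripped anywhere round its straight sides.
- seat (a point): Middle of the top face of the bare terminal's brass collar (40 mm diameter), 154 mm above the bench, z up. The cap is fully home when its mouth rests on this face, its origin at this point. A brass pin 11 mm in diameter, tip tapered, rises 25.5 mm from here; four spring leaves round it bulge to 20 mm across, 8.4 mm above the face.
- bare_terminal: Bare terminal, fixed: porcelain, brass collar, pin and leaves; origin at its foot on the lid, 34 mm below seat. A cap pressed down meets the leaves with its mouth about 13 mm above the face; the push rises to about 5 to 12 N, then from about 8 to 3 mm it drops away as the leaves snap out behind the lip and draw the cap down: the click. The last 1 to 2 mm to the collar must still be pushed.
- collar: The same brass collar as a body, fixed: 40 mm diameter, 4 mm thick, origin at the centre of its underside (4 mm below seat), on top of the bare terminal.
- black_cap: Spare black cap, loose, same outer size as the red one (36 mm diameter, 36 mm tall), on the mat; leave it. Origin at the centre of its underside.
- yellow_cap: Spare yellow cap, loose, same outer size as the red one, on the mat; leave it. Origin at the centre of its underside.
- can_tall: Loose aluminium can capacitor, 64 mm diameter, 105 mm tall, standing behind the power capacitor; leave it. Origin at the centre of its underside.
- can_short: Loose aluminium can capacitor, 52 mm diameter, 70 mm tall, standing behind the power capacitor; leave it. Origin at the centre of its underside.
- kraft_box: Loose closed brown carton 100 x 130 x 75 mm at the back; leave it. Origin at the centre of its underside.
- blue_box: Loose closed blue carton 75 x 110 x 45 mm at the back; leave it. Origin at the centre of its underside.
- relay: Loose red relay on a black base, 40 x 55 x 54 mm, at the back; leave it. Origin at the centre of its underside.
There are look-alikes about, which are no part of the job. What is shaped like the red_cap but pink is not meant. Of the things shaped like the chock, the pine one is meant.

How it is judged (in metres and radians):
On the way, in this order (a step that is already met when the one before it is completed fails the run):
1. the chock lies in the scrap carton, let go (x of chock in the frame of scrap_carton between -0.085 and 0.085 m and y of chock in the frame of scrap_carton between -0.1 and 0.1 m and z of chock in the frame of scrap_carton between -0.01 and 0.075 m and contact force between the fingers and chock below 0.1 N), for 0.3 s.
2. the red cap is on the bare terminal, past the click (z of red_cap in the frame of seat between -0.004 and 0.004 m and horizontal distance between red_cap and seat below 0.004 m and angle between red_cap's own z axis and vertical below 0.15 rad), for 0.2 s.
At the end, for the whole second after the job is handed in: Chock in the scrap carton, let go. Red cap snapped on the bare terminal: mouth within 2 mm of the collar's face, within 4 mm of its centre, upright within 0.15 rad. Through the last second the fingers stay on the cap and it presses on the collar with more than 4 N (all of step 1 and z of red_cap in the frame of seat between -0.004 and 0.002 m and horizontal distance between red_cap and seat below 0.004 m and angle between red_cap's own z axis and vertical below 0.15 rad and contact force between red_cap and collar above 4 N and contact force between the fingers and red_cap above 2 N); the arm keeps its last pose, push and grip.
It fails at once if another cap or one of the goods on the bench was moved by more than 30 mm (distance of any of black_cap, yellow_cap, can_tall, can_short, kraft_box, blue_box, relay from where it was at the start of the episode above 0.03 m).
It also fails if it takes over 53 s, if anything falls off the work surface, if the arm or the gripper's body presses on something with over 40 N, if the wrist force passes 120 N, or if a joint passes its speed limit or range.

## Working session

There is one attempt and no reset: what is moved stays moved. The work goes in short steps, Python scripts to look and compute and a tool call to move; the robot and the scene stay as the last step left them, time stands still between calls to the robot, and variables do not carry over. Pictures are saved under pics/ and viewed, at most 10 in all, crops included, and the job is handed in when it is done.

Besides the shell and the picture viewer there is one more tool, called after "Request:" as name(argument=value, ...) on one line, values as JSON. move_arm: Moves the arm, as the interface text tells. Its arguments: {"type":"object","properties":{"motion":{"type":"array","items":{"type":"array","items":{"type":"number"}}},"grip_force":{"type":"number"}},"required":["motion"]}

```bash
mkdir -p pics
cat > h.py <<'E'
import numpy as np, cv2
from rig import sensors, grab_frame, camera_params, order
def cloud(name):
    c=camera_params(name); p,d=grab_frame(name)
    K=np.array(c["camera_matrix"]);T=np.array(c["world_from_camera"])
    v,u=np.mgrid[:384,:512]; d=d.astype(float)
    P=np.stack([(u-K[0,2])/K[0,0]*d,(v-K[1,2])/K[1,1]*d,d],-1)@T[:3,:3].T+T[:3,3]
    P[d==0]=np.nan
    return p,P,K,T
def save(n,p): cv2.imwrite(f"pics/{n}.png",p[:,:,::-1])
E
python3 - <<'E'
from h import *
a,Pa,K,T=cloud("scene"); b,Pb,K2,T2=cloud("side")
save("s0",np.hstack([a,b])[:, :]);cv2.imwrite("pics/s1.png",cv2.resize(np.vstack([a,b])[:,:,::-1],(400*1,600)))
save("scene",a);save("side",b);np.savez("d.npz",a=a,Pa=Pa,b=b,Pb=Pb,K=K,T=T,K2=K2,T2=T2)
print(T[:3,3],T2[:3,3],sensors.sense())
E
```

```text
[1264.73576801  -59.34035639 1050.35633786] [  99.34759811 -846.32218529  821.63104057] {'clock': 0.1, 'qpos': array([-2.40064293e-03,  3.53576496e-01,  1.63406613e+00, -7.37327086e-06,
        1.15524928e+00, -2.40858357e-03]), 'qvel': array([-0.00127135, -0.00019633, -0.00370308,  0.00056408,  0.0004695 ,
       -0.0004035 ]), 'joint_efforts': array([ 4.27485766e-04, -6.06356549e+01, -3.42817569e+01, -7.40920814e-05,
        3.91241178e-03, -4.99377973e-05]), 'eef_pos': array([ 6.24552013e+02, -1.63671485e-03,  2.30635546e+02]), 'tcp_rot': array([-3.14029338e+00,  3.61251632e-06,  1.57080725e+00]), 'contact_force': array([0.5499042 , 0.25264025, 0.57627989]), 'wrist_torque': array([-0.00273312,  0.02388274, -0.01285856]), 'grasp_force': 0.0, 'opening': 0.9997075311800326}
```

View pics/scene.png

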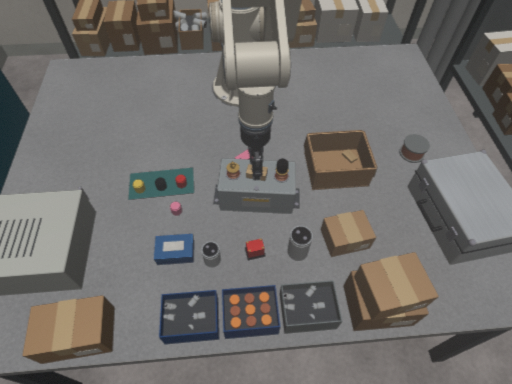

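View pics/side.png

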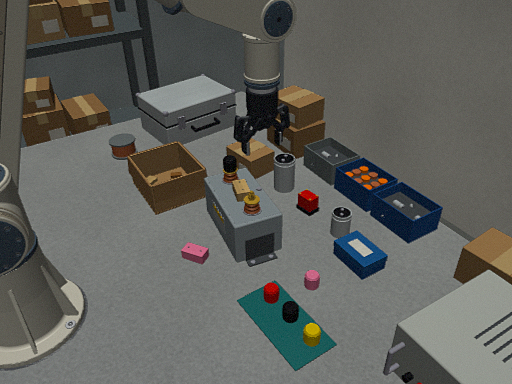

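Both views agree. The capacitor is in the middle (scene 257,185) with its bare terminal on the low-y side (233,170) and the pine chock under the gripper (side 242,190). The carton is at scene (340,158), and the red cap is at the inner end of the mat (scene 181,181; side 271,292). The pink cap and pink block are decoys.

Run:
```python
from h import *
z=np.load("d.npz")
for im,P,n in((z['a'],z['Pa'],'scene'),(z['b'],z['Pb'],'side')):
    hsv=cv2.cvtColor(im,cv2.COLOR_RGB2HSV);H,S,V=[hsv[...,i].astype(int) for i in range(3)]
    X,Y,Z=np.moveaxis(P,-1,0)
    def rect(m,name):
        q=P[m]
        if len(q)<5: print(n,name,len(q));return
        r=cv2.minAreaRect(q[:,:2].astype(np.float32))
        print(n,name,len(q),'rect',np.round(r[0],1),np.round(r[1],1),round(r[2],2),'zmed',np.round(np.percentile(q[:,2],[5,50,95]),1),'mean',np.round(q.mean(0),1))
    near=(X>350)&(X<800)&(abs(Y)<420)
    red=near&((H<6)|(H>174))&(S>190)
    k,lab,st,_=cv2.connectedComponentsWithStats(red.astype(np.uint8))
    for i in range(1,k):
        if st[i,4]>15: 
            m=lab==i; rect(m,'red'); zz=np.nanmax(Z[m]); rect(m&(Z>zz-4),' redtop')
    rect(near&(H>80)&(H<100)&(S>100)&(Z<12),'mat')
    cap=(X>400)&(X<720)&(Y>-200)&(Y<200)
    rect(cap&(abs(Z-120)<3)&(S<60),'lid')
    rect(cap&(abs(Z-148)<4)&(S>60)&(H>8)&(H<30),'chocktop')
    br=cap&(Z>151)&(Z<185)&(Y<0)&(S>60)&(H>8)&(H<35); rect(br,'brass')
    rect(cap&(Z>151)&(Z<157)&(S>60)&(H<35),'collar')
    rect(cap&(Z>185)&(Z<195)&(V<70),'blackcap')
    rect((X>350)&(X<750)&(Y>90)&(Y<420)&(Z>92)&(Z<106)&(S>60),'carton rim')
```

```text
scene mat 0
scene lid 1510 rect [568.1  13.4] [237.1 131. ] 81.78 zmed [117.4 119.7 122.3] mean [579.5  10.3 119.8]
scene chocktop 101 rect [569.2  12.9] [177.7  40.4] 77.79 zmed [144.7 147.4 151.4] mean [569.4   4.3 147.8]
scene brass 101 rect [558.  -45.9] [64.4 36.7] 87.71 zmed [151.9 154.6 175.5] mean [560.3 -60.5 158.4]
scene collar 93 rect [567.5  13.8] [186.6  37.5] 81.84 zmed [151.7 154.  156.6] mean [567.3 -26.2 153.9]
scene blackcap 76 rect [579.4  87.7] [30.9 28.1] 48.36 zmed [186.1 188.9 191.7] mean [580.3  86.8 189. ]
scene carton rim 563 rect [470.3 303.6] [179.9 206.1] 0.25 zmed [ 93.1  98.3 101.9] mean [476.5 298.3  97.9]
side red 309 rect [769.5 -17. ] [37.3 53.7] 7.2 zmed [15.2 41.  52.2] mean [764.7 -22.5  37.8]
side  redtop 49 rect [768.8 -17.8] [35.  47.9] 11.64 zmed [50.9 51.8 54.1] mean [770.7 -19.2  52. ]
side red 258 rect [ 494.9 -246.5] [33. 32.] 59.38 zmed [ 9.4 35.3 40.8] mean [ 491.7 -250.7   30.1]
side  redtop 37 rect [ 495.6 -245.4] [23.4 25.5] 45.56 zmed [39.7 40.4 42.4] mean [ 495.  -245.4   40.7]
side mat 3019 rect [ 582.2 -198.8] [520.8 228.2] 48.97 zmed [0.9 3.4 5.8] mean [ 475.7 -324.     3.4]
side lid 1599 rect [564.6   7. ] [238.2 127.8] 81.66 zmed [117.3 119.  121.3] mean [556.9  -9.6 119.1]
side chocktop 248 rect [562.9  -1.2] [166.8  39.8] 81.38 zmed [144.7 146.6 151.7] mean [562.7  -1.4 147.3]
side brass 136 rect [554.5 -66.3] [36.4 37.9] 69.73 zmed [151.4 154.3 175.3] mean [553.  -68.6 158.6]
side collar 117 rect [563.7   2.3] [173.9  37.4] 82.3 zmed [151.1 152.8 155.3] mean [557.8 -28.9 153.1]
side blackcap 70 rect [575.5  80.5] [33.3 31.5] 24.69 zmed [185.4 187.9 190.1] mean [574.5  81.1 187.7]
side carton rim 540 rect [468.7 300.3] [177.6 216.5] 0.08 zmed [ 92.8  96.8 100. ] mean [465.1 289.8  96.6]
```

Run:
```python
from h import *
w,P,K,T=cloud("wrist"); save("w0",w)
print(np.round(T,3),np.round(K,1))
X,Y,Z=np.moveaxis(P,-1,0)
for r in range(20,384,60): print([tuple(np.round(P[r,c]).tolist()) for c in range(30,512,110)])
```

```text
[[ 1.00000e+00  0.00000e+00 -1.00000e-03  6.23934e+02]
 [ 0.00000e+00 -9.64000e-01 -2.64000e-01  6.60130e+01]
 [-1.00000e-03  2.64000e-01 -9.64000e-01  3.74462e+02]
 [ 0.00000e+00  0.00000e+00  0.00000e+00  1.00000e+00]] [[310.9   0.  258.3]
 [  0.  310.9 192.9]
 [  0.    0.    1. ]]
[(377.0, 157.0, 1.0), (537.0, 128.0, 121.0), (615.0, 158.0, 0.0), (733.0, 157.0, 2.0), (786.0, 131.0, 110.0)]
[(364.0, 96.0, -0.0), (533.0, 87.0, 121.0), (617.0, 86.0, 122.0), (739.0, 96.0, 1.0), (863.0, 96.0, 1.0)]
[(352.0, 29.0, 1.0), (528.0, 41.0, 120.0), (617.0, 41.0, 121.0), (744.0, 29.0, 1.0), (876.0, 29.0, 1.0)]
[(337.0, -46.0, 1.0), (524.0, -9.0, 122.0), (617.0, -10.0, 120.0), (751.0, -45.0, 2.0), (888.0, -45.0, 2.0)]
[(322.0, -128.0, 2.0), (579.0, 10.0, 267.0), (616.0, -67.0, 120.0), (667.0, 4.0, 255.0), (904.0, -128.0, 1.0)]
[(563.0, 12.0, 304.0), (595.0, 15.0, 309.0), (612.0, -222.0, 1.0), (754.0, -196.0, 34.0), (686.0, 6.0, 296.0)]
[(559.0, -8.0, 304.0), (603.0, 19.0, 330.0), (622.0, 10.0, 321.0), (642.0, 18.0, 329.0), (685.0, -10.0, 302.0)]
```

View pics/w0.png

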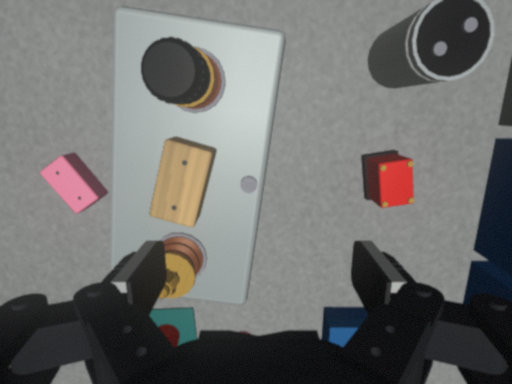

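The wrist camera sees the chock (183,182), the bare terminal (180,270) partly behind a finger, and the fitted black cap (175,72).

Run:
```python
from h import *
w,P,K,T=cloud("wrist")
hsv=cv2.cvtColor(w,cv2.COLOR_RGB2HSV);H,S,V=[hsv[...,i].astype(int) for i in range(3)]
X,Y,Z=np.moveaxis(P,-1,0)
def rect(m,name):
    q=P[m]; r=cv2.minAreaRect(q[:,:2].astype(np.float32)); print(name,len(q),np.round(r[0],1),np.round(r[1],1),round(r[2],1),np.round(q.mean(0),1))
c=(X>480)&(X<660)&(Y>-120)&(Y<150)
m=(c&(Z>144.5)&(Z<152)&(Y>-32)&(Y<50)).astype(np.uint8);m=cv2.morphologyEx(m,cv2.MORPH_OPEN,np.ones((5,5)));rect(m>0,'chock')
rect(c&(abs(Z-120)<3)&(S<60),'lid')
rect(c&(Z>151)&(Z<157)&(Y<-30),'collar')
rect(c&(Z>187)&(Z<194)&(Y>50),'bcap')
```

```text
chock 3807 [564.8  10.8] [61.8 36.1] 73.5 [565.6  12.3 149. ]
lid 29352 [564.6  12.4] [238.4 128.5] 82.0 [571.7  34.4 121.2]
collar 851 [562.4 -61.6] [39.8 22.8] 89.7 [562.8 -58.9 155. ]
bcap 2998 [574.5  86.6] [33.9 33.9] 21.5 [575.5  86.5 190.6]
```

Units first: shifts go in shares of 0.75 m and turns go in shares of 360 degrees. So 0.106 m / 0.75 = 0.1413, -0.06 m / 0.75 = -0.08, 0.288 rad / 6.2832 = 0.0458.

Request:
move_arm(motion=[[0,0,0.0223,0.008,-0.04,0,0.0854],[0,0,0.0458,0.0147,-0.08,0.0133,0.07],[0,0,0.0458,0.0147,-0.08,0.0667,0.06],[0,0,0.0458,0.0147,-0.08,0.12,0.06],[0,0,0.0458,0.0147,-0.08,0.1413,0.06],[0,0,0.0458,0.0147,-0.08,0.1413,0.06],[0,0,0.0458,0.0147,-0.08,0.1413,0.02],[0,0,0.0458,0.0147,-0.08,0.1413,0.02]], grip_force=30)

```text
clock: 1.2
eef_pos: [566.2, 11.0, 126.9]
tcp_rot: [3.139, -0.001, 1.283]
contact_force: [-0.4, 0.2, 4.7]
opening: 0.411
grasp_force: 31.4
```

Scaled: -0.1 m / 0.75 = -0.1333, -0.06 m / 0.75 = -0.08.

Request:
move_arm(motion=[[0,0,0,0,0,0,0.02],[0,0,0,0,0,-0.0133,0.02],[0,0,0,0,0,-0.08,0.02],[0,0,0,0,0,-0.1333,0.02],[0,0,0,0,0,-0.1333,0.02]])

```text
clock: 1.82
eef_pos: [567.0, 11.0, 229.3]
tcp_rot: [3.135, -0.002, 1.283]
contact_force: [-0.2, -0.2, -1.6]
opening: 0.414
grasp_force: 30.8
```

Scaled: 0.251 m / 0.75 = 0.3347, 0.2 m / 0.75 = 0.2667.

Request:
move_arm(motion=[[0,0,0,0.0667,-0.0467,0,0.02],[0,0,0,0.1333,-0.0933,0,0.02],[0,0,0,0.2,-0.14,0,0.02],[0,0,0,0.2667,-0.1867,0,0.02],[0,0,0,0.3347,-0.2347,0,0.02],[0,0,0,0.3347,-0.2347,0.0667,0.02],[0,0,0,0.3347,-0.2347,0.1467,0.02],[0,0,0,0.3347,-0.2347,0.2,0.02]])

```text
clock: 2.82
eef_pos: [465.6, 300.9, 72.3]
tcp_rot: [-3.139, 0.003, 1.284]
contact_force: [0.8, 0.0, -0.8]
opening: 0.416
grasp_force: 30.8
```

Request:
move_arm(motion=[[0,0,0,0,0,0,0.02],[0,0,0,0,0,0,0.02],[0,0,0,0,0,0,0.055],[0,0,0,0,0,0,0.055],[0,0,0,0,0,0,0.055]])

```text
clock: 3.45
eef_pos: [468.0, 301.9, 76.1]
tcp_rot: [3.141, -0.001, 1.283]
contact_force: [-0.6, 0.2, -0.3]
opening: 0.644
grasp_force: 0.0
```

Scaled: -0.325 m / 0.75 = -0.4333, -0.16 m / 0.75 = -0.2133, -0.2 rad / 6.2832 = -0.0318.

Request:
move_arm(motion=[[0,0,0,0,0,-0.0667,0.055],[0,0,0,0,0,-0.1467,0.055],[0,0,0,-0.0667,0.024,-0.2133,0.055],[0,0,0,-0.14,0.0493,-0.2133,0.055],[0,0,0,-0.2133,0.0747,-0.2133,0.07],[0,0,0,-0.2867,0.1013,-0.2133,0.085],[0,0,-0.0159,-0.36,0.1267,-0.2133,0.085],[0,0,-0.0318,-0.4333,0.1533,-0.2133,0.085]])

```text
clock: 4.45
eef_pos: [485.3, -44.5, 235.8]
tcp_rot: [3.141, -0.0, 1.486]
contact_force: [0.8, -0.0, 0.3]
opening: 0.999
grasp_force: 0.0
```

Scaled: -0.174 m / 0.75 = -0.232, -0.115 m / 0.75 = -0.1533, -0.088 rad / 6.2832 = -0.014.

Request:
move_arm(motion=[[0,0,-0.0127,-0.08,0.0133,0,0.085],[0,0,-0.014,-0.1533,0.0267,0,0.085],[0,0,-0.014,-0.232,0.0333,0,0.085],[0,0,-0.014,-0.232,0.0333,0,0.085],[0,0,-0.014,-0.232,0.0333,0,0.085],[0,0,-0.014,-0.232,0.0333,0,0.085]])

```text
clock: 5.2
eef_pos: [495.1, -216.9, 235.3]
tcp_rot: [-3.141, -0.0, 1.572]
contact_force: [0.6, 0.0, -0.2]
opening: 0.999
grasp_force: 0.0
```

```bash
cat > look.py <<'E'
from h import *
s=sensors.sense()
w,P,K,T=cloud("wrist"); save("w1",w)
hsv=cv2.cvtColor(w,cv2.COLOR_RGB2HSV);H,S,V=[hsv[...,i].astype(int) for i in range(3)]
X,Y,Z=np.moveaxis(P,-1,0)
print(s['eef_pos'],s['tcp_rot'],s['clock'])
m=(((H<6)|(H>174))&(S>170)&(Z>36)&(Z<46)&(abs(Y+245)<60)&(X<560))
q=P[m]; print(len(q),np.round(cv2.minEnclosingCircle(q[:,:2].astype(np.float32)),1) if 0 else cv2.minEnclosingCircle(q[:,:2].astype(np.float32)),q.mean(0))
a,Pa,_,_=cloud("scene"); save("scene1",a)
x,y,zz=np.moveaxis(Pa,-1,0)
hs=cv2.cvtColor(a,cv2.COLOR_RGB2HSV)
m=(abs(x-470)<75)&(abs(y-302)<85)&(zz>14)&(zz<60)
q=Pa[m]; print('carton content',len(q),q.mean(0),np.ptp(q,0))
cv2.imwrite("pics/carton.png",cv2.resize(a[100:220,160:420],None,fx=3,fy=3)[:,:,::-1])
E
python3 look.py
```

```text
[ 495.05459818 -216.92735199  235.34761549] [-3.14146766e+00 -3.33052501e-04  1.57206646e+00] 5.2
529 ((495.2536315917969, -239.83741760253906), 15.355073928833008) [ 495.10136139 -240.13610949   41.04705844]
carton content 258 [460.71777144 319.03342639  26.24840868] [ 94.77102435 116.0670705   22.56444746]
```

View pics/carton.png

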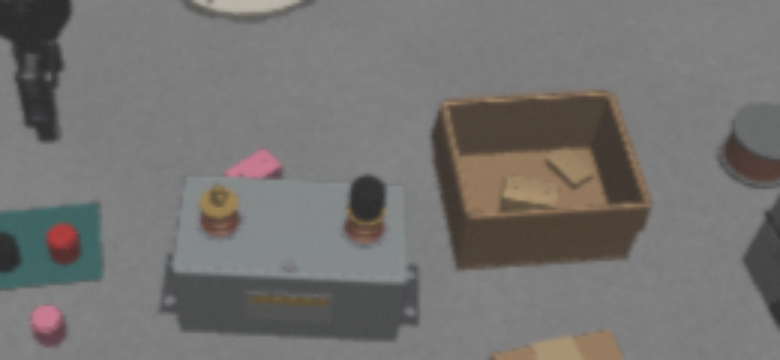

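View pics/w1.png

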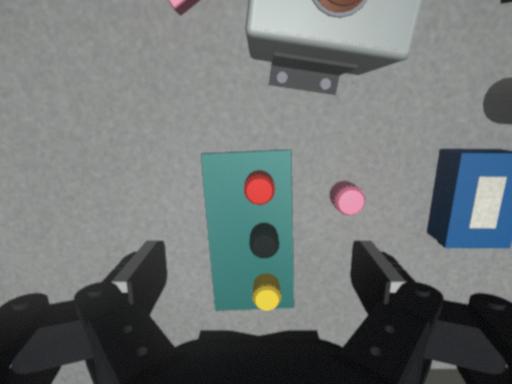

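The chock lies in the carton (530,193). The red cap is at wrist (259,187) with clear space around it, so I'll grasp it now.

Scaled: 0.225 m / 0.75 = 0.3, -0.023 m / 0.75 = -0.0307.

Request:
move_arm(motion=[[0,0,0,-0.0307,0,0.0267,0.07],[0,0,0,-0.0307,0,0.1067,0.06],[0,0,0,-0.0307,0,0.1867,0.06],[0,0,0,-0.0307,0,0.2533,0.06],[0,0,0,-0.0307,0,0.2867,0.06],[0,0,0,-0.0307,0,0.3,0.06],[0,0,0,-0.0307,0,0.3,0.06],[0,0,0,-0.0307,0,0.3,0.06]], grip_force=80)

```text
clock: 6.3
eef_pos: [496.1, -241.4, 11.6]
tcp_rot: [3.14, 0.001, 1.571]
contact_force: [0.1, 0.5, 0.5]
opening: 0.704
grasp_force: 0.0
```

Request:
move_arm(motion=[[0,0,0,0,0,0,0.02],[0,0,0,0,0,0,0.02],[0,0,0,0,0,0,0.02],[0,0,0,0,0,0,0.02]])

```text
clock: 6.8
eef_pos: [495.8, -241.5, 11.6]
tcp_rot: [3.14, 0.001, 1.571]
contact_force: [-1.7, 1.8, 9.6]
opening: 0.395
grasp_force: 79.5
```

Scaled: -0.338 m / 0.75 = -0.4507, -0.315 m / 0.75 = -0.42.

Request:
move_arm(motion=[[0,0,0,0,0,-0.0133,0.02],[0,0,0,0,0,-0.08,0.02],[0,0,0,0,0,-0.16,0.02],[0,0,0,0,0,-0.24,0.02],[0,0,0,0.04,0.0133,-0.3067,0.02],[0,0,0,0.0933,0.0267,-0.3667,0.02],[0,0,0,0.1467,0.0467,-0.42,0.02],[0,0,0,0.2133,0.064,-0.4507,0.02]])

```text
clock: 7.8
eef_pos: [543.7, -80.3, 351.6]
tcp_rot: [3.138, 0.001, 1.57]
contact_force: [0.3, -0.6, -1.1]
opening: 0.392
grasp_force: 79.7
```

Scaled: 0.041 m / 0.75 = 0.0547, 0.01 m / 0.75 = 0.0133.

Request:
move_arm(motion=[[0,0,0,0.0547,0.0133,0,0.02],[0,0,0,0.0547,0.0133,0,0.02],[0,0,0,0.0547,0.0133,0,0.02],[0,0,0,0.0547,0.0133,0,0.02],[0,0,0,0.0547,0.0133,0,0.02]])

```text
clock: 8.43
eef_pos: [552.9, -41.1, 348.2]
tcp_rot: [-3.141, 0.0, 1.569]
contact_force: [0.1, -0.5, -1.2]
opening: 0.398
grasp_force: 79.7
```

```bash
cat > look2.py <<'E'
from h import *
s=sensors.sense(); print(s['eef_pos'],s['tcp_rot'],s['clock'],s['contact_force'],s['opening'])
w,P,K,T=cloud("wrist"); save("w2",w)
X,Y,Z=np.moveaxis(P,-1,0)
def rect(m,name):
    q=P[m]; r=cv2.minAreaRect(q[:,:2].astype(np.float32)); print(name,len(q),np.round(r[0],1),np.round(r[1],1),round(r[2],1),np.round(q.mean(0),1),np.round(cv2.minEnclosingCircle(q[:,:2].astype(np.float32))[0],1))
c=(X>480)&(X<660)&(Y>-150)&(Y<150)
t=c&(abs(X-554)<35)&(abs(Y+62)<35)
rect(t&(Z>151)&(Z<159),'collar'); rect(t&(Z>174)&(Z<185),'pin'); rect(t&(Z>163)&(Z<185),'pin+leaves')
rect(c&(abs(Z-120)<4),'lid'); rect(c&(Z>186)&(Z<195)&(Y>50),'bcap')
for n in("scene","side"):
    a,Pa,_,_=cloud(n); save("v_"+n,a)
    hs=cv2.cvtColor(a,cv2.COLOR_RGB2HSV)
    m=((hs[...,0]<6)|(hs[...,0]>174))&(hs[...,1]>170)&(Pa[...,2]>300)&(Pa[...,2]<420)
    if m.sum(): q=Pa[m]; print(n,'red held',m.sum(),q.min(0),q.max(0))
E
python3 look2.py
```

```text
[552.87666232 -41.06998082 348.1927429 ] [-3.14129064e+00  9.11974225e-05  1.56947181e+00] 8.425 [ 0.1275895  -0.49721498 -1.18724881] 0.3976693825092587
collar 749 [554.1 -61.3] [39.  38.2] 89.5 [553.9 -60.2 155.1] [553.9 -61.5]
pin 92 [553.9 -61.8] [10.6 12.1] 0.3 [553.9 -60.7 177.8] [554.2 -61.8]
pin+leaves 194 [554.1 -61.3] [16.  17.4] 67.8 [553.7 -59.9 173.8] [553.9 -61.8]
lid 19578 [564.3  12.6] [239.2 129.5] 82.0 [564.6  22.8 121.2] [563.6  13.1]
bcap 1274 [574.5  86.7] [33.9 34.1] 63.2 [574.3  86.1 190.4] [574.6  86.3]
side red held 245 [497.11375646 -62.18534318 339.81713227] [576.26329777 -27.84437148 419.25892388]
```

View pics/w2.png

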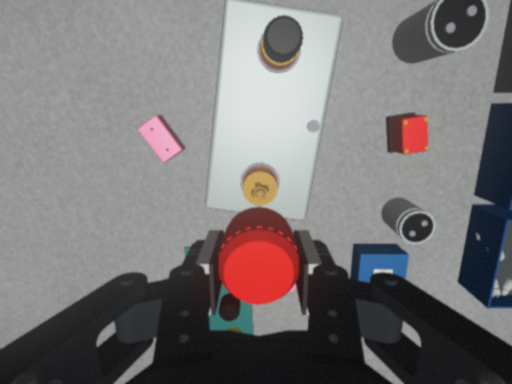

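The held cap shows upright at wrist (259,262). The terminal is at (260,187), close to where the cap sat when I measured it, so camera bias should cancel.

Run:
```python
from h import *
s=sensors.sense()
w,P,K,T=cloud("wrist")
hsv=cv2.cvtColor(w,cv2.COLOR_RGB2HSV).astype(int)
m=((hsv[...,0]<8)|(hsv[...,0]>172))&(hsv[...,1]>150)&(P[...,2]>330)&(abs(P[...,0]-553)<40)
q=P[m]-s['eef_pos']; zt=np.percentile(q[:,2],97)
t=q[q[:,2]>zt-5]; print(len(t),zt,cv2.minEnclosingCircle(t[:,:2].astype(np.float32)),t.mean(0))
A=np.c_[t[:,:2],np.ones(len(t))]; print('tilt',np.linalg.lstsq(A,t[:,2],rcond=None)[0])
```

```text
4516 30.497253314076872 ((-0.7093951106071472, 1.5838795900344849), 17.321208953857422) [-0.67639555  2.93096444 29.06560459]
tilt [ 1.45484662e-03 -4.88822105e-02  2.92098607e+01]
```

Scaled: 0.155 m / 0.75 = 0.2067, 0.15 m / 0.75 = 0.2.

Request:
move_arm(motion=[[0,0,0,-0.0293,0.0027,0.04,0.02],[0,0,0,-0.0293,0.0027,0.1067,0.02],[0,0,0,-0.0293,0.0027,0.16,0.02],[0,0,0,-0.0293,0.0027,0.2,0.02],[0,0,0,-0.0293,0.0027,0.2067,0.02],[0,0,0,-0.0293,0.0027,0.2067,0.02],[0,0,0,-0.0293,0.0027,0.2067,0.02],[0,0,0,-0.0293,0.0027,0.2067,0.02]], grip_force=100)

```text
clock: 9.62
eef_pos: [555.8, -62.2, 194.5]
tcp_rot: [3.14, 0.0, 1.571]
contact_force: [0.2, 0.4, -1.1]
opening: 0.395
grasp_force: 100.0
```

Scaled: 0.017 m / 0.75 = 0.0227, -0.001 m / 0.75 = -0.0013.

Request:
move_arm(motion=[[0,0,0,-0.0013,-0.0013,0.0067,0.02],[0,0,0,-0.0013,-0.0013,0.0133,0.02],[0,0,0,-0.0013,-0.0013,0.0187,0.02],[0,0,0,-0.0013,-0.0013,0.0227,0.02],[0,0,0,-0.0013,-0.0013,0.0227,0.02]])

```text
clock: 10.25
eef_pos: [554.0, -63.1, 175.9]
tcp_rot: [-3.141, -0.0, 1.571]
contact_force: [0.3, 0.5, -1.1]
opening: 0.395
grasp_force: 100.0
```

Scaled: 0.004 m / 0.75 = 0.0053, 0.003 m / 0.75 = 0.004.

Request:
move_arm(motion=[[0,0,0,0,0,0.0013,0.02],[0,0,0,0,0,0.0027,0.02],[0,0,0,0,0,0.004,0.02],[0,0,0,0,0,0.0053,0.02],[0,0,0,0,0,0.0053,0.02]])

```text
clock: 10.88
eef_pos: [554.5, -62.9, 172.8]
tcp_rot: [3.141, -0.0, 1.571]
contact_force: [-0.1, 2.1, 5.5]
opening: 0.393
grasp_force: 101.0
```

Scaled: 0.004 m / 0.75 = 0.0053, 0.003 m / 0.75 = 0.004.

Request:
move_arm(motion=[[0,0,0,0,0,0.0013,0.02],[0,0,0,0,0,0.0027,0.02],[0,0,0,0,0,0.004,0.02],[0,0,0,0,0,0.0053,0.02],[0,0,0,0,0,0.0053,0.02]])

```text
clock: 11.5
eef_pos: [554.4, -62.9, 168.4]
tcp_rot: [3.141, -0.0, 1.571]
contact_force: [0.9, 2.6, 2.2]
opening: 0.39
grasp_force: 100.6
```

Scaled: 0.004 m / 0.75 = 0.0053, 0.003 m / 0.75 = 0.004.

Request:
move_arm(motion=[[0,0,0,0,0,0.0013,0.02],[0,0,0,0,0,0.0027,0.02],[0,0,0,0,0,0.004,0.02],[0,0,0,0,0,0.0053,0.02],[0,0,0,0,0,0.0053,0.02]])

```text
clock: 12.12
eef_pos: [553.9, -63.2, 163.9]
tcp_rot: [-3.141, 0.0, 1.571]
contact_force: [2.1, 2.4, -4.8]
opening: 0.391
grasp_force: 100.1
```

The push fell away and turned into a pull, so it has clicked. I'll keep pressing down to the collar.

Scaled: 0.003 m / 0.75 = 0.004, 0.002 m / 0.75 = 0.0027.

Request:
move_arm(motion=[[0,0,0,0,0,0.0013,0.02],[0,0,0,0,0,0.0027,0.02],[0,0,0,0,0,0.004,0.02],[0,0,0,0,0,0.004,0.02]])

```text
clock: 12.62
eef_pos: [554.0, -63.4, 161.8]
tcp_rot: [-3.142, 0.0, 1.571]
contact_force: [-2.4, -0.3, 5.0]
opening: 0.388
grasp_force: 101.2
```

Scaled: 0.001 m / 0.75 = 0.0013, 0.0005 m / 0.75 = 0.0007.

Request:
move_arm(motion=[[0,0,0,0,0,0.0007,0.02],[0,0,0,0,0,0.0013,0.02],[0,0,0,0,0,0.0013,0.02]])

```text
clock: 13.0
eef_pos: [554.0, -63.4, 161.7]
tcp_rot: [3.141, 0.0, 1.571]
contact_force: [-5.9, -0.4, 14.4]
opening: 0.394
grasp_force: 102.3
```

Scaled: 0.001 m / 0.75 = 0.0013, 0.0005 m / 0.75 = 0.0007.

Request:
move_arm(motion=[[0,0,0,0,0,0.0007,0.02],[0,0,0,0,0,0.0013,0.02],[0,0,0,0,0,0.0013,0.02],[0,0,0,0,0,0.0013,0.02],[0,0,0,0,0,0.0013,0.02],[0,0,0,0,0,0.0013,0.02]])

```text
clock: 13.75
eef_pos: [554.1, -63.5, 161.7]
tcp_rot: [3.141, 0.001, 1.571]
contact_force: [-9.4, 0.9, 25.2]
opening: 0.39
grasp_force: 103.4
```

Run:
```python
from h import *
b,P,_,_=cloud("side"); cv2.imwrite("pics/fin.png",cv2.resize(b[120:300,130:370],None,fx=3,fy=3,interpolation=cv2.INTER_CUBIC)[:,:,::-1])
s=sensors.sense();print(s['clock'],s['eef_pos'],s['tcp_rot'],s['contact_force'],s['grasp_force'])
```

```text
13.8 [554.03206762 -63.45245914 161.67995444] [3.14115762e+00 5.44777039e-04 1.57088020e+00] [-10.34959039  -0.06088479  25.02691023] 103.37979792617261
```

View pics/fin.png

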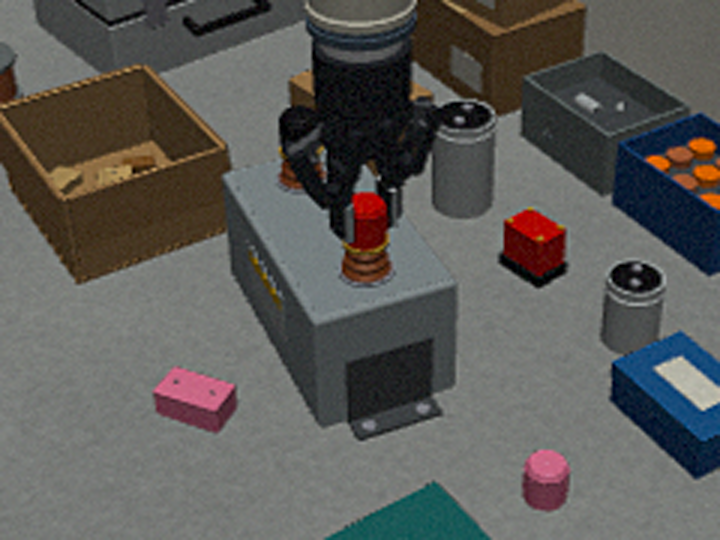

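The cap sits on the brass collar (367,220), held and pressed at about 25 N. I'm handing the job in.

```bash
python3 -c "
from rig import order
print(order.sign_off())"
```

```text
the job is handed in; nothing more can be done
None
```

The chock is in the scrap carton, and the red cap is clicked on, fully home on the brass collar and still held under about 25 N; the job is handed in at about 14 s, with no verdict returned.

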